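# Second course of a brazing-hearth wall

## Task

Lay the second course of the little firebrick wall in the brazing hearth with the half brick and the whole brick of full thickness that stand on edge on the bench: both flat on the cemented first course, long sides along the wall and flush with it, starting tight against the steel end cheek and butted tight together, so that their joint does not fall over the joint below. Set each brick down on the wall without dropping it, and leave the thin split brick and everything else on the bench where it is.

Things in the scene. Friction and masses are not known exactly. Their poses are not given: they have to be found in the camera images.
- hearth: Fixed dark steel hearth tray, 180 (x) x 260 (y) mm; origin at the centre of its underside on the bench, z up. Floor plate 12 mm thick, rim 5 mm wide and 20 mm high. The pale firebrick wall runs along its y axis, from y = -90 to +90 mm, centred on x = 0. The steel end cheek stands at the wall's -y end. Nothing else stands on the tray.
- course_top (a point): Centre of the top of the cemented first course, on the hearth's z axis, 42 mm above the bench; axes as the hearth's. The course is 50 mm wide (x) and 30 mm thick; from the cheek it has a whole brick 120 mm long, then a half brick 60 mm long, their joint at y = +30 mm. The second course fills the same 180 mm; its brick centres come 57 mm above the bench.
- cheek_face (a point): Point on the inner face of the end cheek, on the wall's centre line, 57 mm above the bench, 90 mm from the hearth's z axis towards -y; axes as the hearth's. The cheek is an upright plate 64 mm wide (x), 6 mm thick, its top 78 mm above the bench, with a small rib behind it.
- half_brick: Loose pale firebrick, half length: 60 mm long, 50 mm wide, 30 mm thick, about 0.19 kg, at the start standing on edge (60 x 30 mm on the bench, 50 mm high). Own axes: x along the length, y across the 30 mm thickness, z along the 50 mm width (up at the start). Origin at the centre of the face that it stands on at the start.
- half_brick_mid (a point): Centre of the half brick, with its axes; laid flat, its y axis is vertical, either way up. A push sideways near its top tips the standing brick onto its flat side.
- whole_brick: Loose pale firebrick, whole length: 120 mm long, 50 mm wide, 30 mm thick, about 0.38 kg, at the start standing on edge (120 x 30 mm on the bench, 50 mm high). Own axes: x along the length, y across the 30 mm thickness, z along the 50 mm width (up at the start). Origin at the centre of the face that it stands on at the start.
- whole_brick_mid (a point): Centre of the whole brick, with its axes; laid flat, its y axis is vertical, either way up. A push sideways near its top tips the standing brick onto its flat side.
- thin_split: Loose firebrick split, 120 mm long and 50 mm high but only 18 mm thick, standing on edge among the others; not used, to be left standing. Same frame as the other loose bricks: x along its length, y across its thickness, z up its width as it stands; origin at the centre of its underside.
- wire_brush: Hand brush 200 mm long lying on the bench beyond the bricks; bystander. Origin on its underside.
- hammer: Hammer 260 mm long lying on the bench on the cheek side of the hearth; bystander. Origin on its underside.
- lens: Amber glass lamp lens, a flat disc 94 mm across and 20 mm high; bystander. Origin at the centre of its underside.
- flux_jar: Small closed jar, 56 mm across and 60 mm high; bystander. Origin at the centre of its underside.
- pliers: Steel locking pliers lying flat, 165 mm long, 14 mm high; bystander. Origin near the middle of the underside.

How it is judged (in metres and radians):
At the end, for the whole second after the job is handed in: Both bricks rest flat on the first course (height within 2.5 mm, flat within 2 and along the wall within 2.5 degrees, flush within 5 mm): the half brick within 2 mm of the cheek, the whole brick next to it, the joint between them at most about 2 mm wide (x of half_brick_mid in the frame of hearth between -0.005 and 0.005 m and y of half_brick_mid in the frame of hearth between -0.0615 and -0.058 m and z of half_brick_mid in the frame of hearth between 0.0545 and 0.0595 m and angle between the x axis of each of half_brick, whole_brick and the y axis of hearth, either way round below 0.045 rad and angle between the y axis of each of half_brick, whole_brick and the z axis of hearth, either way round below 0.035 rad and linear speed of each of half_brick, whole_brick below 0.01 m/s and x of whole_brick_mid in the frame of hearth between -0.005 and 0.005 m and y of whole_brick_mid in the frame of hearth between 0.027 and 0.034 m and z of whole_brick_mid in the frame of hearth between 0.0545 and 0.0595 m and distance between half_brick_mid and whole_brick_mid below 0.0922 m); the robot touches nothing.
It fails at once if the half brick is let fall from more than a few millimetres above the wall (height (world z) of half_brick_mid above 0.045 m and linear speed of half_brick above 0.42 m/s and contact force between the fingers and half_brick below 0.05 N).
It fails at once if the whole brick is let fall from more than a few millimetres above the wall (height (world z) of whole_brick_mid above 0.045 m and linear speed of whole_brick above 0.42 m/s and contact force between the fingers and whole_brick below 0.05 N).
It fails at once if the thin split is moved more than 20 mm or knocked over (distance of thin_split from where it was at the start of the episode above 0.02 m or angle between thin_split's own z axis and vertical above 0.5 rad).
It fails at once if the brush, hammer, lens, jar or pliers is moved more than 20 mm (distance of any of wire_brush, hammer, lens, flux_jar, pliers from where it was at the start of the episode above 0.02 m).
It also fails if it takes over 72 s, if anything falls off the work surface, if the arm or the gripper's body presses on something with over 40 N, if the wrist force passes 120 N, or if a joint passes its speed limit or range.

## Robot

A 6-joint arm with a two-finger parallel gripper is mounted at the origin on the work surface. World frame = base frame: x ahead of the robot, y to its left, z up, the work surface at z = 0. Lengths are in mm, angles in rad, forces in N, time in s.
With the tool pointing down it reaches from about 225 to 725 mm from the base axis. Payload 3.1 kg.
Tool frame: the origin (TCP) lies midway between the tips of the shut fingers; the grasp point (between the pads) lies 19 mm behind it (manip.grip_depth is the distance from the TCP to the grasp point, in mm); z points along the fingers, y is the line along which they close (so a half turn about z gives the same grasp; the last joint's range is limited). The gripper opens to 85 mm and grips with 20 to 120 N. Pads are 22 mm wide; open, the fingers measure 114 mm over their backs; the gripper's body (76 mm by 85 mm) begins 54 mm behind the grasp point. The pads swing forward as they close: fully open they stand 13 mm farther back than shut.
Start: joints at [-1.384, 0.048, 0.099, 1.622, 0, 1.443], TCP at [162.539, -499.198, 231.312] pointing down, gripper open.
Joint ranges: [-2.91, 2.91], [-0.99, 1.94], [-1.21, 1.42], [-2.12, 2.29], [-1.49, 1.47], [-3.14, 3.14]. Speed limits (rad/s): [2.79, 2.79, 3.14, 3.14, 3.14, 3.14].

## Interface

Orientations are given as a rotation vector (axis times angle).
In Python, from workcell import manip, telemetry, grab_frame, camera_model, sign_off gives the robot as it stands (manip), with the cameras as plain functions, the readings (telemetry) and the job as plain functions.
- The arm moves only by the shell command python3 drive.py 'ROWS'. ROWS is rows parted by semicolons, their numbers by spaces, 1 to 12 of them, each of 7 numbers: the opening from 0.0 (shut) to 1.0 (fully open), then dx, dy, dz in mm, then a rotation vector rx, ry, rz in rad; each row shifts and turns the commanded pose from where the row before left it, along the tool's axes as they then stand; what a row does not reach is not made up. A row lasts 1/12 s, in which the tool goes at most 41.7 mm and 0.125 rad, less where a joint would pass 70% of its speed; a pose out of reach is approached as far as the arm can. The fingers move at their own pace and stop on an object; the grip force is fixed at half the most. Time passes only in rows, so rows that do not move let the fingers close. It prints the time, the measured TCP pose, the force, the opening and the grip force at its end.
- telemetry.read_state(): the state, without advancing time (a new reading comes with each control period).
- grab_frame(name): name is "scene" or "top" or "wrist"; returns the picture (420x560x3 uint8, red, green, blue); there is no depth.
- camera_model(name): a dict with "vertical_fov" (degrees; the focal length in pixels is half the picture's height over the tangent of half this angle, whatever the lens; pixels are square), "cx", "cy" (the principal point, pixels), "distortion" ([k1, k2, p1, p2, k3] as OpenCV has them; the pictures are not rectified), "extrinsics" (4x4, takes a point from world to camera coordinates). Camera axes: x right, y down, z forward; pixel columns grow to the right and rows downward; lengths in mm; the calibration is good to about 2 mm. A picture is of the moment at which its call begins: read the wrist's pose just before it. camera_model takes no time and is no camera call; for the wrist camera it gives the pose at the moment of the call.
- sign_off(): hands the job in; it is judged then, once.
The state is a dict: "t": time; "joint_positions": joint angles; "joint_velocities": joint speeds; "tau": joint torques, N m; "ee_pos": TCP position; "tool_rot": TCP orientation; "ft_force": force on the tool from outside, world axes, zero at the start; "moment": the same for the moment, N m; "opening": opening from 0.0 (shut) to 1.0 (fully open); "gripper_force": force on a finger pad.
Only numpy, scipy, OpenCV 4.12 (cv2) and the standard library are available. Lean on these libraries where they do the work, as an engineer would, in place of code of your own. Each camera call takes 0.05 s, during which the arm holds its last target. There are 200 camera calls.

## Working session

There is one attempt and no reset: what is moved stays moved. The work goes in short steps, Python scripts to look and compute and a shell command to move; the robot and the scene stay as the last step left them, time stands still between calls to the robot, and variables do not carry over. Pictures are saved under pics/ and viewed, at most 10 in all, crops included, and the job is handed in when it is done.

```bash
ls; mkdir -p pics
python3 - <<'E'
from workcell import manip, telemetry, grab_frame, camera_model, sign_off
import cv2
for n in("top","scene"):
    cv2.imwrite(f"pics/{n}0.png",grab_frame(n)[:,:,::-1])
    m=camera_model(n);print(n,m)
print(telemetry.read_state())
E
```

```text
drive.py
pics
workcell.py
top {'vertical_fov': 52.82676879730181, 'cx': 273.18420816407365, 'cy': 204.55935318797088, 'distortion': array([-0.01988846,  0.        ,  0.        ,  0.        ,  0.        ]), 'extrinsics': array([[ 2.39814344e-02, -9.99706382e-01, -3.46987478e-03,
        -4.43729209e+01],
       [-9.96434526e-01, -2.36218214e-02, -8.09953401e-02,
         5.42942395e+02],
       [ 8.08895936e-02,  5.39988747e-03, -9.96708440e-01,
         1.49295494e+03],
       [ 0.00000000e+00,  0.00000000e+00,  0.00000000e+00,
         1.00000000e+00]])}
scene {'vertical_fov': 53.00974624687076, 'cx': 279.1819927009429, 'cy': 211.95262326617683, 'distortion': array([0.0048263, 0.       , 0.       , 0.       , 0.       ]), 'extrinsics': array([[-5.08037254e-01,  8.61318797e-01, -5.29887472e-03,
         3.02536247e+02],
       [ 6.54968085e-01,  3.82314125e-01, -6.51807270e-01,
        -3.05361193e+02],
       [-5.59388019e-01, -3.34612970e-01, -7.58366141e-01,
         1.59133734e+03],
       [ 0.00000000e+00,  0.00000000e+00,  0.00000000e+00,
         1.00000000e+00]])}
{'t': 0.1, 'joint_positions': array([-1.38380033e+00,  4.87135874e-02,  9.77459728e-02,  1.62196724e+00,
       -1.42418136e-05,  1.44298202e+00]), 'joint_velocities': array([ 0.00129413, -0.0008889 ,  0.0036723 ,  0.00039152,  0.00156561,
        0.00131218]), 'tau': array([ 2.57634536e-03, -3.39849043e+01,  3.20937037e+01,  1.57874473e-02,
       -1.40424245e-04,  6.47749481e-07]), 'ee_pos': array([ 162.43426154, -498.67142415,  230.21071117]), 'tool_rot': array([-3.10064354e+00, -4.92128405e-01,  1.21665005e-04]), 'ft_force': array([-0.39858782,  0.10213471,  0.32833412]), 'moment': array([ 0.01756605,  0.01494904, -0.03109439]), 'gripper_force': 0.0, 'opening': 0.9989007956766099}
```

View pics/top0.png

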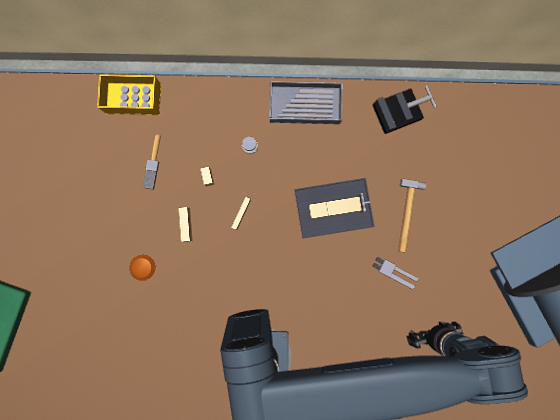

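View pics/scene0.png

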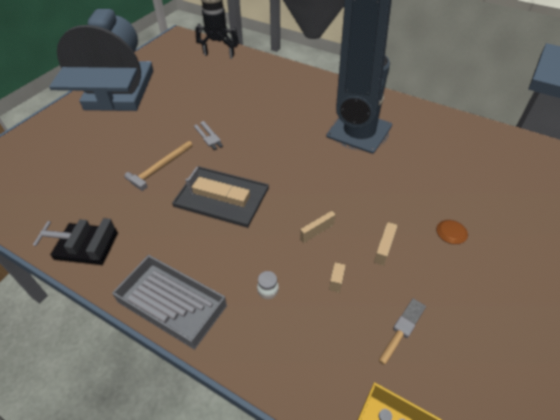

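```bash
cat > h.py <<'E'
import numpy as np, cv2
from workcell import manip, telemetry, grab_frame, camera_model, sign_off
from scipy.spatial.transform import Rotation as R
def grab(n):
    m=camera_model(n); im=grab_frame(n); return im,m
def cast(px,m,z):
    px=np.atleast_2d(px).astype(float)
    f=210/np.tan(np.radians(m["vertical_fov"]/2))
    K=np.array([[f,0,m["cx"]],[0,f,m["cy"]],[0,0,1]])
    u=cv2.undistortPoints(px[:,None,:],K,np.array(m["distortion"]))[:,0]
    E=m["extrinsics"]; Rt=E[:3,:3].T; c=-Rt@E[:3,3]
    d=np.c_[u,np.ones(len(u))]@E[:3,:3]
    return (c+d*((z-c[2])/d[:,2])[:,None])
def proj(P,m):
    f=210/np.tan(np.radians(m["vertical_fov"]/2)); E=m["extrinsics"]
    K=np.array([[f,0,m["cx"]],[0,f,m["cy"]],[0,0,1]])
    return cv2.projectPoints(np.atleast_2d(P).astype(float),cv2.Rodrigues(E[:3,:3])[0],E[:3,3],K,np.array(m["distortion"]))[0][:,0]
def blobs(im,m,z,amin=60,vmin=190,show=True):
    """pale faces: centre, angle of long side, sizes on plane z"""
    hsv=cv2.cvtColor(im,cv2.COLOR_RGB2HSV)
    mask=cv2.inRange(hsv,(14,40,vmin),(32,170,255))
    out=[]
    for c in cv2.findContours(mask,cv2.RETR_EXTERNAL,cv2.CHAIN_APPROX_NONE)[0]:
        if cv2.contourArea(c)<amin: continue
        P=cast(c[:,0],m,z)[:,:2].astype(np.float32)
        r=cv2.minAreaRect(P); b=cv2.boxPoints(r)
        e=[b[1]-b[0],b[2]-b[1]]; l=max(e,key=np.linalg.norm)
        a=np.degrees(np.arctan2(l[1],l[0]))%180
        out.append((np.round(r[0],1),round(a,1),np.round(sorted(r[1]),1),np.round(c[:,0].mean(0))))
        if show: print(*out[-1])
    return mask,out
def st():
    s=telemetry.read_state(); r=R.from_rotvec(s["tool_rot"]).as_matrix()
    print("t%.2f"%s["t"],"tcp",s["ee_pos"].round(1),"z",r[:,2].round(3),"y",r[:,1].round(3),"F",s["ft_force"].round(1),"op",round(s["opening"],3),"g",round(s["gripper_force"],1)); return s
def go(p,z=(0,0,-1),y=None):
    """shift & rotvec in tool axes to reach TCP p, tool z axis, tool y axis"""
    s=st(); r=R.from_rotvec(s["tool_rot"]); z=np.array(z,float); z/=np.linalg.norm(z)
    yy=r.as_matrix()[:,1] if y is None else np.array(y,float)
    yy=yy-z*(yy@z); yy/=np.linalg.norm(yy)
    T=R.from_matrix(np.c_[np.cross(yy,z),yy,z])
    print("shift",r.inv().apply(np.array(p)-s["ee_pos"]).round(1),"rv",(r.inv()*T).as_rotvec().round(3))
E
python3 - <<'E'
from h import *
im,m=grab("top")
for z in (50,42):
    print(z); mk,_=blobs(im,m,z)
w=camera_model("wrist");print(w); st()
Rt=w["extrinsics"][:3,:3].T;print(-Rt@w["extrinsics"][:3,3],Rt[:,2])
E
```

```text
50
[466.4 281.5] 6.6 [ 31.4 119. ] [183. 225.]
[ 538.  -248.3] 100.5 [ 48.8 180.3] [335. 207.]
[510.6  83.6] 156.9 [ 19.2 119.1] [240. 213.]
[ 500.9 -501.8] 171.4 [ 18.2 226.2] [407. 219.]
[640.2 209.8] 14.6 [31.5 58.5] [206. 175.]
[739.  395.9] 171.6 [14.1 91.3] [155. 147.]
42
[466.6 283.2] 6.6 [ 31.5 119.6] [183. 225.]
[ 538.6 -249.5] 100.5 [ 49.  181.3] [335. 207.]
[511.   84.3] 156.9 [ 19.3 119.7] [240. 213.]
[ 501.3 -504.3] 171.4 [ 18.3 227.4] [407. 219.]
[641.3 211.1] 14.6 [31.6 58.8] [206. 175.]
[740.7 398.3] 171.6 [14.2 91.7] [155. 147.]
{'vertical_fov': 68.11629136966525, 'cx': 282.9451801218667, 'cy': 205.18337963609778, 'distortion': array([-0.00730567,  0.        ,  0.        ,  0.        ,  0.        ]), 'extrinsics': array([[ 3.09249302e-01, -9.50979253e-01, -1.82455103e-03,
        -5.24918761e+02],
       [-9.10766950e-01, -2.96723586e-01,  2.87156189e-01,
        -3.80428902e+01],
       [-2.73620966e-01, -8.71411101e-02, -9.57882036e-01,
         3.79822922e+02],
       [ 0.00000000e+00,  0.00000000e+00,  0.00000000e+00,
         1.00000000e+00]])}
t0.15 tcp [ 162.5 -498.7  230.4] z [-0.     0.002 -1.   ] y [ 0.31  -0.951 -0.002] F [-0.5  0.  -0.4] op 1.004 g 0.0
[ 231.61006798 -477.3768836   373.79206399] [-0.27362097 -0.08714111 -0.95788204]
```

```bash
r="0 0 0 0 0 0 -0.125"; 
python3 drive.py '0 0 0 0 0 0 -0.125;0 0 0 0 0 0 -0.125;0 0 0 0 0 0 -0.125;0 0 0 0 0 0 -0.125;0 0 0 0 0 0 -0.125;0 0 0 0 0 0 -0.125;0 0 0 0 0 0 -0.125;0 0 0 0 0 0 -0.125;0 0 0 0 0 0 -0.125;0 0 0 0 0 0 -0.125;0 0 0 0 0 0 -0.125;0 0 0 0 0 0 -0.125'
python3 drive.py '0 0 0 0 0 0 -0.125;0 0 0 0 0 0 -0.125;0 0 0 0 0 0 -0.125;0 0 0 0 0 0 -0.125;0 0 0 0 0 0 -0.125;0 0 0 0 0 0 -0.125;0 0 0 0 0 0 -0.125;0 0 0 0 0 0 -0.125;0 0 0 0 0 0 -0.125;0 0 0 0 0 0 -0.125;0 0 0 0 0 0 -0.125;0 0 0 0 0 0 -0.125'
python3 - <<'E'
from h import *
go((524,-174,230),y=(-.252,.968,0))
E
```

```text
t: 1.15
ee_pos: [162.5, -498.9, 230.8]
tool_rot: [-1.926, -2.481, -0.001]
ft_force: [-0.6, -0.3, -0.0]
opening: -0.001
gripper_force: 0.0
t: 2.15
ee_pos: [162.5, -498.9, 230.8]
tool_rot: [0.281, -3.129, -0.002]
ft_force: [-0.3, -0.2, -0.5]
opening: 0.002
gripper_force: 0.0
t2.15 tcp [ 162.5 -498.9  230.8] z [-0.     0.001 -1.   ] y [-0.178  0.984  0.001] F [-0.3 -0.2 -0.5] op 0.002 g 0.0
shift [-413.7  255.2    1. ] rv [ 0.001  0.    -0.075]
```

```bash
python3 drive.py '0 -33 20 0 0 0 -0.075;0 -33 20 0 0 0 0;0 -33 20 0 0 0 0;0 -33 20 0 0 0 0;0 -33 20 0 0 0 0;0 -33 20 0 0 0 0;0 -33 20 0 0 0 0;0 -33 20 0 0 0 0;0 -33 20 0 0 0 0;0 -33 20 0 0 0 0;0 -33 20 0 0 0 0;0 0 0 0 0 0 0'
python3 - <<'E'
from h import *
im,m=grab("wrist"); blobs(im,m,42,500); cv2.imwrite("pics/w1.png",im[:,:,::-1])
go((640,210,230),y=(-.252,.968,0))
E
```

```text
t: 3.15
ee_pos: [465.8, -193.7, 230.6]
tool_rot: [-0.401, 3.114, 0.005]
ft_force: [-1.1, -0.1, 0.0]
opening: -0.001
gripper_force: 0.0
[ 537.7 -251.6] 100.6 [ 51.8 181.2] [217. 228.]
[ 502.9 -160.9] 100.2 [473.4 765.8] [236. 172.]
t3.20 tcp [ 463.9 -196.   230.6] z [-0.001  0.001 -1.   ] y [-0.252  0.968  0.001] F [-0.4 -0.3  0.5] op -0.003 g 0.0
shift [-272.6  348.6    0.9] rv [ 0.001 -0.    -0.   ]
```

View pics/w1.png

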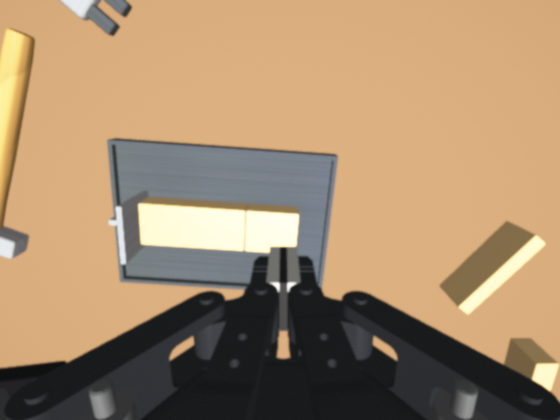

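```bash
python3 drive.py '0 -22.5 34 0 0 0 0;0 -22.5 34 0 0 0 0;0 -22.5 34 0 0 0 0;0 -22.5 34 0 0 0 0;0 -22.5 34 0 0 0 0;0 -22.5 34 0 0 0 0;0 -22.5 34 0 0 0 0;0 -22.5 34 0 0 0 0;0 -22.5 34 0 0 0 0;0 -22.5 34 0 0 0 0;0 -22.5 34 0 0 0 0;0 -22.5 34 0 0 0 0'
python3 drive.py '0 0 0 20 0 0 0;0 0 0 0 0 0 0;0 0 0 0 0 0 0'
python3 - <<'E'
from h import *
im,m=grab("wrist"); blobs(im,m,50,500); cv2.imwrite("pics/w2.png",im[:,:,::-1])
go((640-.252*55,210+.968*55,40),y=(-.252,.968,0))
E
```

```text
t: 4.2
ee_pos: [624.4, 263.1, 231.0]
tool_rot: [0.386, -3.117, 0.001]
ft_force: [1.5, -0.6, 0.5]
opening: 0.001
gripper_force: 0.0
t: 4.45
ee_pos: [622.8, 261.3, 208.5]
tool_rot: [0.387, -3.112, 0.003]
ft_force: [-0.3, -0.8, -0.3]
opening: 0.001
gripper_force: 0.0
[651.6 293.5] 100.9 [429.6 668.5] [295. 157.]
t4.50 tcp [623.3 261.  210.7] z [-0.003 -0.002 -1.   ] y [-0.244  0.97  -0.001] F [-0.   0.5  0.9] op -0.001 g 0.0
shift [ -3.8   1.6 170.6] rv [-0.001 -0.003 -0.008]
```

View pics/w2.png

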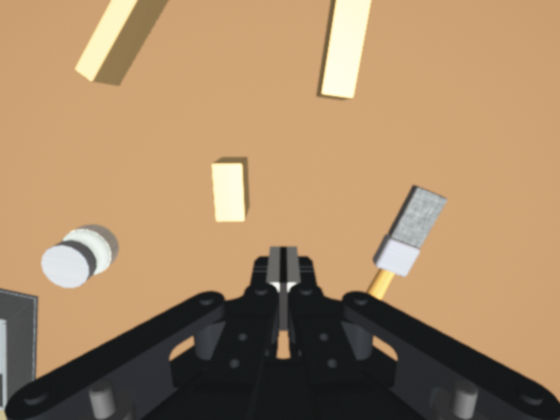

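```bash
python3 drive.py '0 -1 0 35 0 0 0;0 -1 0 35 0 0 0;0 0 0 35 0 0 0;0 0 0 35 0 0 0;0 0 0 29 0 0 0;0 0 -10 0 0 0 0;0 0 -10 0 0 0 0;0 0 -10 0 0 0 0;0 0 -5 0 0 0 0;0 0 0 0 0 0 0'
python3 drive.py '0 0 -5 0 0 0 0;0 0 -5 0 0 0 0;0 0 -5 0 0 0 0;0 0 -5 0 0 0 0;0 0 -5 0 0 0 0;0 0 -5 0 0 0 0;0 0 0 0 0 0 0;0 0 0 0 0 0 0'
python3 - <<'E'
from h import *
for z in(30,50): im,m=grab("top"); blobs(im,m,z);
E
```

```text
t: 5.33
ee_pos: [637.6, 227.9, 46.7]
tool_rot: [-0.384, 3.111, 0.001]
ft_force: [0.3, -0.2, 0.3]
opening: 0.0
gripper_force: 0.2
t: 6.0
ee_pos: [646.2, 200.6, 50.7]
tool_rot: [-0.387, 3.106, -0.001]
ft_force: [-1.9, -1.9, 16.8]
opening: -0.003
gripper_force: 7.6
[ 539.5 -251.1] 100.5 [ 49.4 182.8] [335. 207.]
[511.8  85.3] 156.9 [ 19.4 120.7] [240. 213.]
[ 502. -508.] 171.4 [ 18.4 229.2] [407. 219.]
[633.  188.2] 109.9 [29.8 50.8] [213. 178.]
[741.5 402.1] 171.6 [14.3 96.1] [155. 147.]
[ 538.  -248.3] 100.5 [ 48.8 180.3] [335. 207.]
[510.6  83.6] 156.9 [ 19.2 119.1] [240. 213.]
[ 500.9 -501.8] 171.4 [ 18.2 226.2] [407. 219.]
[630.2 185.1] 109.9 [29.4 50.1] [213. 178.]
[739.  395.9] 171.6 [14.1 91.3] [155. 147.]
```

```bash
python3 drive.py '0 0 -5 -3 0 0 0;0 0 -5 -3 0 0 0;0 0 -5 -3 0 0 0;0 0 -5 0 0 0 0;0 0 -5 0 0 0 0;0 0 0 0 0 0 0;0 0 0 0 0 0 0'
python3 - <<'E'
from h import *
im,m=grab("wrist"); cv2.imwrite("pics/w3.png",im[:,:,::-1]); st()
E
```

```text
t: 6.68
ee_pos: [647.5, 175.7, 50.4]
tool_rot: [0.387, -3.116, -0.0]
ft_force: [-0.6, -0.2, -0.1]
opening: -0.001
gripper_force: 0.0
t6.73 tcp [647.5 176.   50.5] z [-0.001 -0.    -1.   ] y [-0.245  0.969  0.   ] F [ 0.4  0.1 -0.7] op -0.002 g 0.0
```

View pics/w3.png

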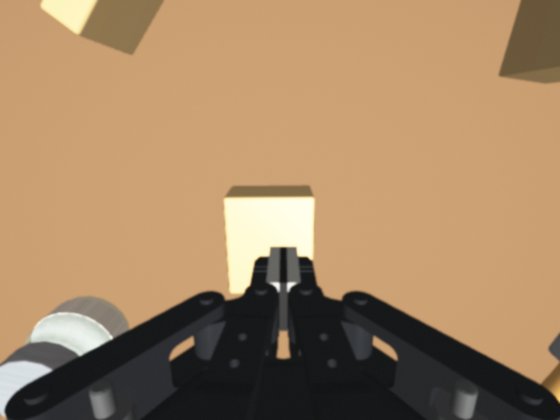

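```bash
python3 drive.py '0 0 0 -40 0 0 0;0 0 0 -40 0 0 0;0 0 0 -40 0 0 0;0 0 0 0 0 0 0'
python3 - <<'E'
from h import *
im,m=grab("top"); blobs(im,m,30)
go((466.5-.115*55,282+.993*55,110),y=(-.115,.993,0))
E
```

```text
t: 7.07
ee_pos: [652.1, 177.3, 182.3]
tool_rot: [-0.388, 3.101, 0.001]
ft_force: [0.5, 0.3, 3.4]
opening: -0.004
gripper_force: 0.0
[ 539.5 -251.1] 100.5 [ 49.4 182.8] [335. 207.]
[511.7  85.2] 156.7 [ 19.6 120.7] [240. 212.]
[ 502.  -508.1] 171.5 [ 18.7 229.2] [407. 219.]
[650.8 169.4] 15.8 [51.3 59.1] [217. 174.]
t7.12 tcp [651.3 177.2 178.7] z [ 0.012  0.002 -1.   ] y [-0.246  0.969 -0.001] F [ 0.5  1.3 -0.6] op -0.003 g 0.0
shift [146.9 201.6  66.7] rv [0.    0.013 0.133]
```

```bash
python3 drive.py '0 0 0 0 0 0 0.125;0 28.5 30 0 0 0 0;0 28.5 30 0 0 0 0;0 28.5 30 0 0 0 0;0 28.5 30 0 0 0 0;0 28.5 30 0 0 0 0;0 28.5 30 0 0 0 0;0 0 0 0 0 0 0;0 0 0 34 0 0 0;0 0 0 34 0 0 0;0 0 0 34 0 0 0;0 0 0 34 0 0 0'
python3 - <<'E'
from h import *
go((466.5-.115*55,282+.993*55,45),y=(-.115,.993,0))
E
```

```text
t: 8.12
ee_pos: [455.3, 333.8, 33.1]
tool_rot: [0.195, -3.135, 0.0]
ft_force: [0.2, -0.3, -0.9]
opening: 0.002
gripper_force: 0.0
t8.12 tcp [455.3 333.8  33.1] z [-0.001 -0.    -1.   ] y [-0.124  0.992 -0.   ] F [ 0.2 -0.3 -0.9] op 0.002 g 0.0
shift [ -5.2   2.2 -11.9] rv [-0.    -0.001  0.009]
```

```bash
python3 drive.py '0 -5 0 -13 0 0 0.009;0 0 -10 0 0 0 0;0 0 -10 0 0 0 0;0 0 -5 0 0 0 0;0 0 -5 0 0 0 0;0 0 -5 0 0 0 0;0 0 -5 0 0 0 0;0 0 -5 0 0 0 0;0 0 -5 0 0 0 0;0 0 -5 0 0 0 0;0 0 -5 0 0 0 0;0 0 0 0 0 0 0'
python3 drive.py '0 0 -5 -3 0 0 0;0 0 -5 -3 0 0 0;0 0 -5 -3 0 0 0;0 0 -5 0 0 0 0;0 0 -5 0 0 0 0;0 0 0 0 0 0 0;0 0 0 0 0 0 0;1 0 0 -40 0 0 0;1 0 0 -40 0 0 0;1 0 0 -40 0 0 0;1 0 0 0 0 0 0;1 0 0 0 0 0 0'
python3 - <<'E'
from h import *
im,m=grab("wrist"); blobs(im,m,30,500,225); cv2.imwrite("pics/w4.png",im[:,:,::-1]); 
im,m=grab("top"); blobs(im,m,30); st()
E
```

```text
t: 9.12
ee_pos: [469.2, 277.5, 52.8]
tool_rot: [-0.181, 3.132, 0.012]
ft_force: [-4.2, 5.4, 13.3]
opening: 0.0
gripper_force: 6.3
t: 10.12
ee_pos: [472.9, 251.0, 180.9]
tool_rot: [-0.179, 3.13, 0.004]
ft_force: [0.3, 0.1, -0.2]
opening: 0.707
gripper_force: 0.0
[517.1  69.5] 156.7 [ 19.3 129.3] [ 99. 209.]
[470.2 282.6] 6.7 [ 32.6 129.5] [316. 186.]
[434.3 282.2] 7.1 [31.6 54.8] [184. 234.]
[ 539.5 -251.1] 100.5 [ 49.4 182.8] [335. 207.]
[511.8  85.3] 156.9 [ 19.4 120.7] [240. 213.]
[ 502. -508.] 171.4 [ 18.4 229.2] [407. 219.]
[650.7 169.4] 15.5 [51.4 59. ] [218. 173.]
[743.2 401.8] 171.6 [14.3 92.5] [155. 147.]
t10.22 tcp [470.4 250.  176.5] z [-0.001 -0.    -1.   ] y [-0.114  0.993 -0.   ] F [ 0.1 -0.1 -1. ] op 0.874 g 0.0
```

View pics/w4.png

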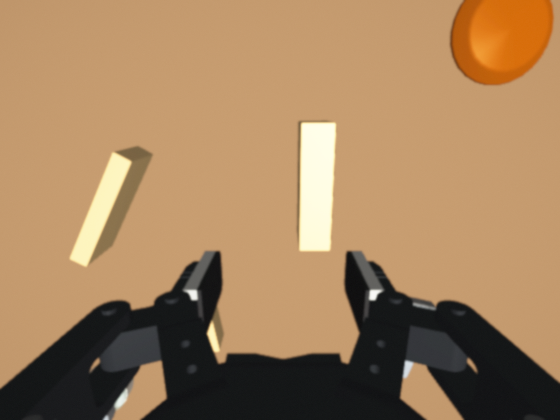

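```bash
python3 drive.py '0 0 29 0 0 0 0;0 0 29 0 0 0 0;0 0 29 0 0 0 0;0 0 0 0 0 0 0;0 0 0 35 0 0 0;0 0 0 35 0 0 0;0 0 0 35 0 0 0;0 0 0 28 0 0 0;0 0 -10 0 0 0 0;0 0 -10 0 0 0 0;0 0 -5 0 0 0 0;0 0 -5 0 0 0 0'
python3 drive.py '0 0 -5 0 0 0 0;0 0 -5 0 0 0 0;0 0 -5 0 0 0 0;0 0 -5 0 0 0 0;0 0 -5 0 0 0 0'
python3 drive.py '0 0 -5 0 0 0 0;0 0 -5 0 0 0 0;0 0 -5 0 0 0 0'
python3 drive.py '0 0 -5 0 0 0 0;0 0 -5 0 0 0 0;0 0 -5 0 0 0 0'
```

```text
t: 11.22
ee_pos: [465.9, 306.1, 46.6]
tool_rot: [-0.177, 3.133, 0.002]
ft_force: [-0.1, -0.2, 0.8]
opening: -0.006
gripper_force: 0.0
t: 11.63
ee_pos: [469.3, 285.5, 50.2]
tool_rot: [-0.181, 3.13, 0.015]
ft_force: [-4.6, 4.7, 18.0]
opening: -0.002
gripper_force: 9.2
t: 11.88
ee_pos: [472.2, 268.1, 49.8]
tool_rot: [-0.18, 3.127, 0.004]
ft_force: [-0.2, 0.6, -0.3]
opening: -0.003
gripper_force: 0.0
t: 12.13
ee_pos: [470.2, 251.2, 44.0]
tool_rot: [0.179, -3.136, 0.001]
ft_force: [-0.4, -0.2, -0.5]
opening: 0.003
gripper_force: 0.0
```

```bash
python3 drive.py '0 0 0 -40 0 0 0;0 0 0 -40 0 0 0;0 0 0 -40 0 0 0;0 0 0 0 0 0 0'
python3 - <<'E'
from h import *
im,m=grab("wrist"); blobs(im,m,30,500,225)
im,m=grab("top"); blobs(im,m,30); st()
E
```

```text
t: 12.47
ee_pos: [474.7, 253.1, 173.1]
tool_rot: [-0.178, 3.123, 0.006]
ft_force: [1.6, 0.4, 1.1]
opening: 0.0
gripper_force: 0.0
[517.3  68.9] 156.7 [ 19.6 129.9] [ 92. 209.]
[470.1 238.3] 6.6 [ 50.8 120.9] [268. 179.]
[471.  240.6] 6.5 [ 51.9 119. ] [197. 222.]
[ 539.5 -251.1] 100.5 [ 49.4 182.8] [335. 207.]
[511.8  85.3] 156.9 [ 19.4 120.7] [240. 213.]
[ 502. -508.] 171.4 [ 18.4 229.2] [407. 219.]
[650.7 169.4] 15.5 [51.4 59. ] [217. 174.]
[741.5 402.1] 171.6 [14.3 96.1] [155. 147.]
t12.57 tcp [472.1 252.1 166.5] z [ 0.004  0.001 -1.   ] y [-0.114  0.994  0.001] F [ 0.4  0.2 -0.3] op -0.002 g 0.0
```

```bash
python3 - <<'E'
from h import *
go((650.7,169.4,100),y=(-.269,.963,0))
E
python3 drive.py '1 0 0 0 0 0 -0.125;1 0 0 0 0 0 -0.031;1 0 0 0 0 0 0'
python3 - <<'E'
from h import *
go((650.7,169.4,100),y=(-.269,.963,0))
E
```

```text
t12.57 tcp [472.1 252.1 166.5] z [ 0.004  0.001 -1.   ] y [-0.114  0.994  0.001] F [ 0.4  0.2 -0.3] op -0.002 g 0.0
shift [-167.8 -102.6   67.2] rv [ 0.001  0.005 -0.158]
t: 12.82
ee_pos: [469.2, 251.2, 161.6]
tool_rot: [0.423, -3.108, 0.002]
ft_force: [0.1, 0.2, -0.2]
opening: 0.422
gripper_force: 0.0
t12.82 tcp [469.2 251.2 161.6] z [-0.004 -0.002 -1.   ] y [-0.267  0.964 -0.001] F [ 0.1  0.2 -0.2] op 0.422 g 0.0
shift [-153.4 -127.3   61. ] rv [-0.001 -0.005 -0.002]
```

```bash
python3 drive.py '1 -30.7 -25.5 0 0 0 0;1 -30.7 -25.5 0 0 0 0;1 -30.7 -25.5 0 0 0 0;1 -30.7 -25.5 0 0 0 0;1 -30.7 -25.5 0 0 0 0;1 0 0 30 0 0 0;1 0 0 30 0 0 0;1 0 0 0 0 0 0;1 0 0 0 0 0 0;1 0 0 0 0 0 0'
python3 - <<'E'
from h import *
im,m=grab("wrist"); blobs(im,m,30,500,225)
go((650.7,169.4,2),y=(-.269,.963,0))
E
```

```text
t: 13.65
ee_pos: [651.8, 170.2, 104.3]
tool_rot: [0.423, -3.112, 0.0]
ft_force: [2.0, -0.3, 1.0]
opening: 1.003
gripper_force: 0.0
[650.  167.5] 14.6 [50.  59.8] [281. 211.]
[505.9 242.7] 96.7 [46.2 49.3] [458.  35.]
[546.   55.4] 156.8 [19.1 33.9] [152.  17.]
t13.70 tcp [652.8 170.5 106.1] z [ 0.002  0.    -1.   ] y [-0.267  0.964 -0.   ] F [ 0.6 -0.3  0.4] op 1.002 g 0.0
shift [  2.5  -0.5 104.1] rv [-0.     0.002 -0.002]
```

```bash
python3 drive.py '1 2.7 -2 30 0 0 0.012;1 0 0 30 0 0 0;1 0 0 25 0 0 0;1 0 0 12 0 0 0;1 0 0 6 0 0 0;1 0 0 0 0 0 0;1 0 0 0 0 0 0'
python3 - <<'E'
from h import *
go((650.2,168.,2))
E
```

```text
t: 14.28
ee_pos: [651.8, 167.8, 3.7]
tool_rot: [-0.404, 3.112, 0.0]
ft_force: [-0.7, -0.6, -0.4]
opening: 1.003
gripper_force: 0.0
t14.28 tcp [651.8 167.8   3.7] z [ 0.003  0.    -1.   ] y [-0.256  0.967 -0.   ] F [-0.7 -0.6 -0.4] op 1.003 g 0.0
shift [1.5 0.6 1.6] rv [-0.     0.003  0.   ]
```

```bash
python3 drive.py '0 1.5 0 2 0 0 0;0 0 0 0 0 0 0;0 0 0 0 0 0 0;0 0 0 0 0 0 0;0 0 0 0 0 0 0;0 0 0 0 0 0 0;0 0 0 0 0 0 0'
python3 drive.py '0 0 0 -10 0 0 0;0 0 0 -20 0 0 0;0 0 0 -35 0 0 0;0 0 0 -35 0 0 0;0 0 0 -20 0 0 0;0 0 0 0 0 0 0;0 0 0 0 0 0 0'
python3 - <<'E'
from h import *
im,m=grab("wrist"); cv2.imwrite("pics/w5.png",im[:,:,::-1])
s=st(); z=s["ee_pos"][2]
for k in(25,28): blobs(im,m,z+k,800,225)
E
```

```text
t: 14.87
ee_pos: [650.3, 167.2, 1.1]
tool_rot: [-0.404, 3.112, 0.0]
ft_force: [-0.3, 0.1, 6.2]
opening: 0.573
gripper_force: 65.2
t: 15.45
ee_pos: [649.8, 167.2, 120.8]
tool_rot: [-0.404, 3.113, 0.0]
ft_force: [0.6, 0.4, -3.1]
opening: 0.575
gripper_force: 64.6
t15.50 tcp [648.4 166.9 118.3] z [-0.002 -0.    -1.   ] y [-0.255  0.967  0.   ] F [ 0.   0.6 -3.3] op 0.573 g 64.6
[654.1 167.5] 14.8 [52.2 62.8] [283. 289.]
[539.3 196.3] 7.0 [25.4 26.6] [448.  37.]
[559.1 101.5] 156.7 [ 9.7 22.9] [169.  23.]
[652.2 167. ] 14.8 [50.9 61.2] [283. 289.]
[540.3 195.1] 7.0 [24.8 26. ] [448.  37.]
[559.5 102.6] 156.7 [ 9.4 22.4] [169.  23.]
```

View pics/w5.png

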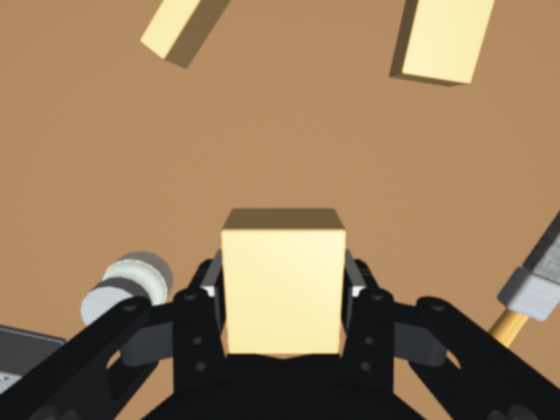

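```bash
python3 - <<'E'
from h import *
import cv2
im=cv2.imread("pics/w5.png")[:,:,::-1]
m=camera_model("wrist"); s=st(); r=R.from_rotvec(s["tool_rot"])
for row in(229,230): print(r.inv().apply(cast([283,row],m,s["ee_pos"][2]+29)-s["ee_pos"]).round(1))
E
python3 drive.py '0 9 -18 -5 0 0 0;0 18 -36 -5 0 0 0;0 18 -36 -10 0 0 0;0 18 -36 0 0 0 0;0 18 -36 0 0 0 0;0 18 -36 0 0 0 0;0 18 -36 0 0 0 0;0 18 -36 0 0 0 0;0 18 -36 0 0 0 0;0 18 -36 0 0 0 0;0 18 -36 0 0 0 0;0 18 -36 0 0 0 0'
python3 drive.py '0 9 -18 0 0 0 0.125;0 0 0 0 0 0 0.125;0 0 0 0 0 0 0.125;0 0 0 0 0 0 0.125;0 0 0 0 0 0 0.125;0 0 0 0 0 0 0.125;0 0 0 0 0 0 0.125;0 0 0 0 0 0 0.125;0 0 0 0 0 0 0.125;0 0 0 0 0 0 0.125;0 0 0 0 0 0 0.125;0 0 0 0 0 0 0.125'
python3 - <<'E'
from h import *
go((548.7,-308.1,120),y=(.983,.182,0))
E
```

```text
t15.50 tcp [648.4 166.9 118.3] z [-0.002 -0.    -1.   ] y [-0.255  0.967  0.   ] F [ 0.   0.6 -3.3] op 0.573 g 64.6
[[ 30.   -0.9 -29. ]]
[[ 29.6  -0.9 -29. ]]
t: 16.5
ee_pos: [551.9, -286.7, 135.4]
tool_rot: [0.404, -3.111, -0.007]
ft_force: [-0.1, 0.5, -2.0]
opening: 0.571
gripper_force: 64.4
t: 17.5
ee_pos: [548.5, -304.5, 135.2]
tool_rot: [-1.831, -2.544, 0.0]
ft_force: [0.1, 0.5, -1.4]
opening: 0.573
gripper_force: 64.5
t17.50 tcp [ 548.5 -304.5  135.2] z [-0.006  0.004 -1.   ] y [ 0.948  0.317 -0.004] F [ 0.1  0.5 -1.4] op 0.573 g 64.5
shift [-3.6 -0.9 15.2] rv [-0.005 -0.005  0.14 ]
```

```bash
python3 drive.py '0 10 0 0 0 0 0.125;0 16 0 10 0 0 0.015;0 0 0 10 0 0 0;0 0 0 0 0 0 0;0 0 0 0 0 0 0;0 0 0 0 0 0 0'
python3 - <<'E'
from h import *
im,m=grab("wrist"); cv2.imwrite("pics/w6.png",im[:,:,::-1]); blobs(im,m,42,800,225)
go((548.7,-308.1,60),y=(.983,.182,0))
E
```

```text
t: 18.0
ee_pos: [543.3, -280.8, 117.9]
tool_rot: [-2.001, -2.419, 0.001]
ft_force: [0.1, 0.5, -1.3]
opening: 0.573
gripper_force: 64.4
[ 555.5 -348.9] 100.8 [ 93.8 112.3] [283. 289.]
[ 537.2 -249.5] 100.8 [48.9 53.4] [284. 170.]
[ 526.5 -192.4] 100.6 [49.  58.8] [284.  82.]
t18.05 tcp [ 543.8 -281.1  118.8] z [-0.001  0.    -1.   ] y [ 0.982  0.188 -0.001] F [ 0.6 -0.1 -1.6] op 0.575 g 64.4
shift [-27.5  -0.2  58.8] rv [-0.001 -0.     0.006]
```

View pics/w6.png

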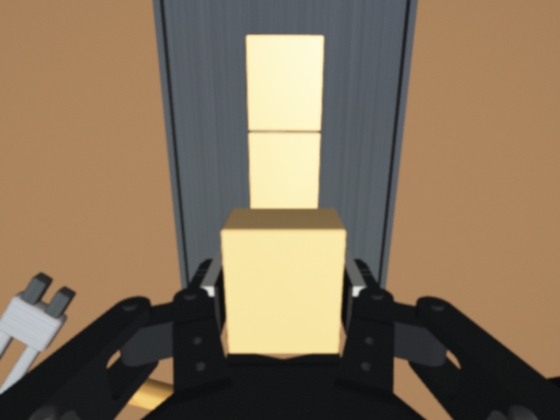

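```bash
python3 drive.py '0 -14 -0.2 0 0 0 0.004;0 -13.5 0 0 0 0 0;0 0 0 20 0 0 0;0 0 0 20 0 0 0;0 0 0 20 0 0 0;0 0 0 8 0 0 0;0 0 0 0 0 0 0;0 0 0 0 0 0 0;0 0 0 0 0 0 0'
python3 - <<'E'
from h import *
go((548.6,-308.3,43.1),y=(.9828,.185,0))
E
```

```text
t: 18.8
ee_pos: [550.1, -306.9, 55.3]
tool_rot: [2.004, 2.416, 0.005]
ft_force: [-2.7, 6.2, 9.3]
opening: 0.572
gripper_force: 87.0
t18.80 tcp [ 550.1 -306.9   55.3] z [ 0.003  0.001 -1.   ] y [0.983 0.185 0.004] F [-2.7  6.2  9.3] op 0.572 g 87.0
shift [-1.1 -1.8 12.2] rv [ 0.004 -0.    -0.   ]
```

```bash
python3 drive.py '0 1.5 0 -5 0 0 0;0 1.5 0 0 0 0 0;0 0 0 0 0 0 0;0 0 0 0 0 0 0'
python3 - <<'E'
from h import *
im,m=grab("wrist"); a=im
b,_=grab("scene"); b=cv2.resize(b[130:240,140:300],None,fx=3.4,fy=3.4,interpolation=cv2.INTER_CUBIC)
c=np.zeros((420,800,3),np.uint8); c[:,:256]=a[:,150:406]; c[:374,256:]=b[:374,:544]
cv2.imwrite("pics/w7.png",c[:,:,::-1]); st()
E
```

```text
t: 19.13
ee_pos: [548.2, -305.1, 56.0]
tool_rot: [-2.007, -2.417, 0.0]
ft_force: [-0.0, 0.1, -2.8]
opening: 0.574
gripper_force: 85.7
t19.23 tcp [ 547.9 -304.9   55.6] z [-0.001  0.    -1.   ] y [ 0.983  0.184 -0.001] F [ 0.3  0.4 -2.5] op 0.575 g 85.7
```

View pics/w7.png

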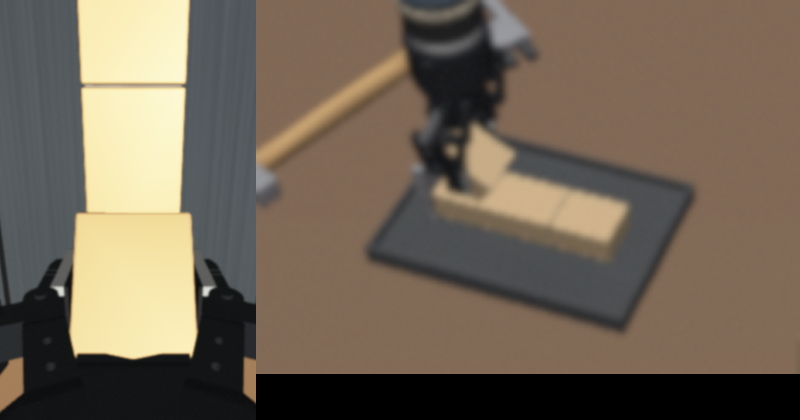

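```bash
python3 drive.py '0 0 0 -20 0 0 0;0 20 0 0 0 0 0;0 20 0 0 0 0 0;0 0 0 0 0 0 0;0 0 0 15 0 0 0;0 0 0 5 0 0 0;0 0 0 4 0 0 0;0 0 0 0 0 0 0'
python3 drive.py '0 0 0 4 0 0 0;0 0 0 0 0 0 0'
python3 drive.py '0 0 0 3 0 0 0;0 0 0 0 0 0 0'
python3 drive.py '0 0 0 3 0 0 0;0 0 0 0 0 0 0;0 0 0 0 0 0 0'
```

```text
t: 19.9
ee_pos: [540.3, -265.4, 51.7]
tool_rot: [-2.006, -2.415, 0.0]
ft_force: [-0.1, 0.2, -1.2]
opening: 0.569
gripper_force: 85.8
t: 20.07
ee_pos: [540.9, -265.9, 51.2]
tool_rot: [2.007, 2.416, -0.0]
ft_force: [-4.8, 3.0, 9.3]
opening: 0.576
gripper_force: 87.0
t: 20.23
ee_pos: [540.9, -266.0, 51.0]
tool_rot: [2.006, 2.416, -0.0]
ft_force: [-7.7, 4.0, 19.4]
opening: 0.577
gripper_force: 88.1
t: 20.48
ee_pos: [541.2, -266.4, 50.6]
tool_rot: [2.004, 2.414, -0.001]
ft_force: [-11.1, 6.1, 28.4]
opening: 0.576
gripper_force: 89.2
```

Run:
```python
from h import *
m=camera_model("wrist"); s=st(); r=R.from_rotvec(s["tool_rot"])
E=m["extrinsics"]; f=210/np.tan(np.radians(m["vertical_fov"]/2)); c=-E[:3,:3].T@E[:3,3]
print("cam in tool",r.inv().apply(c-s["ee_pos"]).round(1))
def ana(name,rows,xs,lo):
    im=cv2.imread(name)
    for y in rows:
        g=im[y-1:y+2,:,1].mean(0)
        x0=np.where(g[:xs]<lo)[0].max()+1; x1=xs+np.where(g[xs:]<lo)[0].min()
        D=f*50/(x1-x0); d=np.array([((x0+x1)/2-m["cx"])/f if 0 else 0,(y-m["cy"])/f,1])*D
        P=r.inv().apply(c+E[:3,:3].T@d-s["ee_pos"]); print(name,y,x0,x1,P.round(1))
ana("pics/w6.png",(212,235,260,285,310,335),283,150)
ana("pics/w7.png",(216,235,260,285,310,335),133,150)
im,_=grab("wrist"); cv2.imwrite("pics/w8.png",im[:,:,::-1])
ana("pics/w8.png",(216,225,235,260,285,310,335),283,150)
```

```text
t20.48 tcp [ 541.2 -266.4   50.6] z [ 0.002 -0.003 -1.   ] y [0.983 0.184 0.002] F [-11.1   6.1  28.4] op 0.576 g 89.2
cam in tool [  72.4   -0.9 -143.4]
pics/w6.png 212 283 283 [nan nan nan]
pics/w6.png 235 221 346 [ 25.2  -0.8 -27.8]
pics/w6.png 260 222 345 [ 14.7  -0.8 -28.9]
pics/w6.png 285 225 342 [  1.5  -0.8 -26.1]
pics/w6.png 310 226 341 [-10.1  -0.8 -27.2]
pics/w6.png 335 227 340 [-22.2  -0.8 -28.3]
pics/w7.png 216 76 191 [ 29.   -0.8 -15.4]
pics/w7.png 235 75 192 [ 22.   -0.8 -19.9]
pics/w7.png 260 74 194 [ 13.3  -0.8 -26. ]
pics/w7.png 285 73 194 [  3.9  -0.8 -30. ]
pics/w7.png 310 72 196 [ -4.1  -0.8 -35.6]
pics/w7.png 335 71 197 [-12.4  -0.8 -40.2]
pics/w8.png 216 225 341 [ 29.4  -0.8 -16.5]
pics/w8.png 225 225 342 [ 26.1  -0.8 -18.7]
pics/w8.png 235 224 342 [ 22.4  -0.8 -21. ]
pics/w8.png 260 223 344 [ 13.8  -0.8 -27. ]
pics/w8.png 285 223 345 [  4.4  -0.8 -30.9]
pics/w8.png 310 221 346 [ -3.5  -0.8 -36.5]
pics/w8.png 335 220 347 [-11.7  -0.8 -41. ]<stdin>:10: RuntimeWarning: divide by zero encountered in scalar divide
<stdin>:10: RuntimeWarning: invalid value encountered in multiply
```

```bash
python3 drive.py '0 -4 0 1 0 0 0;0 -4 0 1 0 0 0;0 -4 0 0 0 0 0'
python3 drive.py '0 -4 0 1 0 0 0;0 -4 0 1 0 0 0;0 -4 0 0 0 0 0;0 0 0 0 0 0 0'
```

```text
t: 20.78
ee_pos: [545.6, -275.7, 46.9]
tool_rot: [2.003, 2.416, 0.011]
ft_force: [-3.0, 8.7, 20.5]
opening: 0.575
gripper_force: 89.7
t: 21.12
ee_pos: [548.4, -287.8, 44.2]
tool_rot: [2.003, 2.415, 0.011]
ft_force: [-2.6, 7.2, 18.0]
opening: 0.568
gripper_force: 90.8
```

```bash
cat >> h.py <<'E'
def tilt():
    m=camera_model("wrist"); s=st(); r=R.from_rotvec(s["tool_rot"])
    E=m["extrinsics"]; f=210/np.tan(np.radians(m["vertical_fov"]/2)); c=-E[:3,:3].T@E[:3,3]
    im,_=grab("wrist"); o=[]
    for y in range(215,345,10):
        g=im[y-1:y+2,:,1].mean(0); x0=np.where(g[:283]<150)[0].max()+1; x1=283+np.where(g[283:]<150)[0].min()
        D=f*50/(x1-x0); d=np.array([0,(y-m["cy"])/f,1])*D
        P=r.inv().apply(c+E[:3,:3].T@d-s["ee_pos"]); o.append([y,x1-x0,P[0],P[2]])
    o=np.array(o).round(1); print(o.tolist()); return im
E
python3 - <<'E'
from h import *
im=tilt(); cv2.imwrite("pics/w9.png",im[:,:,::-1])
g=im[:,283].astype(int).sum(1); print(g[150:260].tolist())
E
```

```text
t21.12 tcp [ 548.4 -287.8   44.2] z [ 0.008  0.003 -1.   ] y [0.983 0.185 0.008] F [-2.6  7.2 18. ] op 0.568 g 90.8
[[215.0, 123.0, 32.2, -23.6], [225.0, 125.0, 29.1, -26.7], [235.0, 125.0, 25.2, -27.9], [245.0, 125.0, 21.4, -29.0], [255.0, 125.0, 17.6, -30.2], [265.0, 125.0, 13.7, -31.3], [275.0, 125.0, 9.9, -32.5], [285.0, 125.0, 6.1, -33.6], [295.0, 125.0, 2.2, -34.8], [305.0, 125.0, -1.6, -35.9], [315.0, 125.0, -5.4, -37.1], [325.0, 125.0, -9.2, -38.2], [335.0, 125.0, -13.1, -39.4]]
[682, 680, 682, 680, 680, 679, 680, 680, 680, 679, 679, 680, 679, 679, 677, 680, 679, 677, 679, 680, 679, 676, 678, 678, 677, 677, 678, 677, 678, 677, 677, 678, 676, 676, 676, 677, 677, 676, 676, 676, 676, 676, 676, 676, 676, 675, 675, 675, 676, 676, 674, 676, 675, 676, 674, 675, 674, 673, 673, 673, 673, 667, 639, 581, 552, 601, 655, 681, 687, 689, 688, 686, 687, 687, 686, 685, 687, 686, 684, 685, 685, 685, 686, 686, 685, 684, 684, 684, 684, 684, 684, 685, 684, 685, 684, 684, 681, 682, 681, 683, 682, 683, 683, 680, 681, 682, 682, 680, 680, 680]
```

```bash
python3 drive.py '0 0 0 -14 0 0 0;0 20 -3 0 0 0 0;0 10 0 0 0 0 0;0 0 0 0 0 0 0;0 0 0 5 0 0 0;0 0 0 5 0 0 0;0 0 0 4 0 0 0;0 0 0 2 0 0 0;0 0 0 2 0 0 0;0 0 0 0 0 0 0'
python3 drive.py '0 -4 0 1 0 0 0;0 -4 0 1 0 0 0;0 -4 0 1 0 0 0'
python3 drive.py '0 -4 0 1 0 0 0;0 -4 0 1 0 0 0;0 -4 0 0 0 0 0;0 0 0 0 0 0 0'
python3 - <<'E'
from h import *
tilt()
E
```

```text
t: 22.0
ee_pos: [538.6, -262.4, 42.2]
tool_rot: [2.003, 2.411, -0.0]
ft_force: [-9.3, 3.7, 28.4]
opening: 0.575
gripper_force: 93.0
t: 22.25
ee_pos: [541.7, -270.0, 36.8]
tool_rot: [2.004, 2.417, 0.013]
ft_force: [-2.7, 12.5, 20.7]
opening: 0.574
gripper_force: 93.4
t: 22.58
ee_pos: [543.9, -282.4, 33.6]
tool_rot: [2.004, 2.416, 0.011]
ft_force: [-1.5, 7.8, 16.8]
opening: 0.575
gripper_force: 94.4
t22.58 tcp [ 543.9 -282.4   33.6] z [ 0.006  0.004 -1.   ] y [0.983 0.185 0.007] F [-1.5  7.8 16.8] op 0.575 g 94.4
[[215.0, 0.0, nan, nan], [225.0, 0.0, nan, nan], [235.0, 137.0, 29.3, -38.0], [245.0, 135.0, 25.2, -37.5], [255.0, 134.0, 21.2, -37.8], [265.0, 133.0, 17.2, -38.1], [275.0, 131.0, 12.7, -37.6], [285.0, 129.0, 8.1, -37.0], [295.0, 127.0, 3.3, -36.5], [305.0, 126.0, -1.0, -36.8], [315.0, 125.0, -5.4, -37.1], [325.0, 123.0, -10.6, -36.5], [335.0, 123.0, -14.5, -37.7]]h.py:48: RuntimeWarning: divide by zero encountered in scalar divide
  D=f*50/(x1-x0); d=np.array([0,(y-m["cy"])/f,1])*D
h.py:48: RuntimeWarning: invalid value encountered in multiply
  D=f*50/(x1-x0); d=np.array([0,(y-m["cy"])/f,1])*D
```

```bash
python3 drive.py '0 0 0 -4 0 0 0;0 0 0 -2 0 0 0;0 0 0 0 0 0 0'
python3 drive.py '0.8 0 0 0 0 0 0;0.8 0 0 0 0 0 0;0.8 0 0 0 0 0 0;0.8 0 0 0 0 0 0;0.8 0 0 -15 0 0 0;0.8 0 0 -25 0 0 0;0.8 0 0 -30 0 0 0;0.8 0 0 -20 0 0 0;0.8 0 0 0 0 0 0;0.8 0 0 0 0 0 0'
python3 - <<'E'
from h import *
im,m=grab("wrist"); cv2.imwrite("pics/w10.png",im[:,:,::-1])
blobs(im,m,72,800,225); s=st()
im,m=grab("top"); blobs(im,m,72,300)
E
```

```text
t: 22.88
ee_pos: [544.0, -283.4, 35.1]
tool_rot: [2.004, 2.416, 0.008]
ft_force: [4.1, 2.2, -0.3]
opening: 0.577
gripper_force: 92.2
t: 23.72
ee_pos: [542.4, -284.8, 127.5]
tool_rot: [2.004, 2.413, 0.0]
ft_force: [0.1, 0.7, -0.4]
opening: 0.794
gripper_force: 0.0
[ 543.9 -287.3] 100.5 [48.9 71.3] [285. 222.]
[ 533.9 -233.9] 10.5 [25.6 42.6] [285. 146.]
[ 526.7 -195.1] 100.6 [42.7 51. ] [286.  76.]
t23.77 tcp [ 541.4 -284.1  125.5] z [ 0.001 -0.001 -1.   ] y [0.983 0.184 0.   ] F [ 0.  -0.7 -0.5] op 0.8 g 0.0
[469.7 232.4] 6.7 [ 49.9 115.6] [197. 223.]
[ 531.9 -219.8] 101.5 [ 49.3 126.5] [327. 208.]
```

```bash
python3 drive.py '0.35 26 2.6 0 0 0 0.004;0.35 26 0 0 0 0 0;0.35 0 0 0 0 0 0;0.35 0 0 25 0 0 0;0.35 0 0 25 0 0 0;0.35 0 0 23 0 0 0;0.35 0 0 0 0 0 0;0.35 0 0 0 0 0 0;0.35 0 0 0 0 0 0'
python3 drive.py '0.35 -4 0 0 0 0 0;0.35 -4 0 0 0 0 0;0.35 -4 0 0 0 0 0;0.35 -4 0 0 0 0 0;0.35 -4 0 0 0 0 0;0.35 -4 0 0 0 0 0'
python3 - <<'E'
from h import *
go((537.9+.1857*19,-251.8-.9826*19,50),y=(.9826,.1857,0))
E
```

```text
t: 24.57
ee_pos: [534.3, -232.3, 52.4]
tool_rot: [-2.012, -2.413, 0.0]
ft_force: [-0.4, -0.6, 1.7]
opening: 0.347
gripper_force: 0.0
t: 25.07
ee_pos: [539.1, -256.2, 52.9]
tool_rot: [2.011, 2.413, 0.001]
ft_force: [-0.4, 2.2, 0.7]
opening: 0.348
gripper_force: 0.8
t25.07 tcp [ 539.1 -256.2   52.9] z [ 0.001 -0.    -1.   ] y [0.984 0.18  0.001] F [-0.4  2.2  0.7] op 0.348 g 0.8
shift [-14.5  -0.2   2.9] rv [ 0.001  0.    -0.006]
```

```bash
python3 drive.py '0.35 -4 0 0 0 0 -0.006;0.35 -4 0 0 0 0 0;0.35 -3 0 0 0 0 0;0.35 0 0 0 0 0 0'
python3 drive.py '0.35 -2 0 0 0 0 0;0.35 -2 0 0 0 0 0;0.35 0 0 0 0 0 0'
python3 drive.py '0.35 -2 0 0 0 0 0;0.35 -2 0 0 0 0 0;0.35 0 0 0 0 0 0'
```

```text
t: 25.4
ee_pos: [540.8, -267.5, 52.2]
tool_rot: [2.005, 2.418, -0.001]
ft_force: [-0.5, -0.4, -0.2]
opening: 0.35
gripper_force: 0.0
t: 25.65
ee_pos: [541.2, -269.4, 52.1]
tool_rot: [-2.003, -2.418, -0.003]
ft_force: [-0.8, 3.1, 1.3]
opening: 0.347
gripper_force: 2.1
t: 25.9
ee_pos: [541.2, -269.4, 52.1]
tool_rot: [-1.997, -2.415, -0.01]
ft_force: [-2.2, 11.6, 6.4]
opening: 0.348
gripper_force: 6.4
```

```bash
python3 drive.py '0.35 8 0 0 0 0 0;0.35 8 0 0 0 0 0;1 0 0 -30 0 0 0;1 0 0 -30 0 0 0;1 0 0 -30 0 0 0;1 0 0 -20 0 0 0;1 0 0 0 0 0 0;1 0 0 0 0 0 0'
python3 - <<'E'
from h import *
im,m=grab("wrist"); cv2.imwrite("pics/w11.png",im[:,:,::-1]); blobs(im,m,72,800,225); st()
E
python3 drive.py '1 0 0 0 0 0 -0.125;1 0 0 0 0 0 -0.125;1 0 0 0 0 0 -0.125;1 0 0 0 0 0 -0.125;1 0 0 0 0 0 -0.125;1 0 0 0 0 0 -0.125;1 0 0 0 0 0 -0.125;1 0 0 0 0 0 -0.125;1 0 0 0 0 0 -0.125;1 0 0 0 0 0 -0.125;1 0 0 0 0 0 -0.125;1 0 0 0 0 0 -0.125'
python3 - <<'E'
from h import *
go((470.1,238.3,110),y=(-.115,.993,0))
E
```

```text
t: 26.57
ee_pos: [540.5, -259.8, 164.6]
tool_rot: [2.001, 2.415, -0.001]
ft_force: [-0.8, -0.7, -1.0]
opening: 1.004
gripper_force: 0.0
[ 547.4 -310.7] 100.6 [49. 59.] [280. 263.]
[ 531.6 -219.5] 100.5 [ 44.1 107.2] [282. 148.]
t26.62 tcp [ 539.5 -259.1  162.5] z [ 0.001 -0.002 -1.   ] y [0.983 0.186 0.001] F [ 0.3  0.2 -0. ] op 1.0 g 0.0
t: 27.62
ee_pos: [538.0, -258.2, 159.5]
tool_rot: [0.192, -3.132, -0.003]
ft_force: [0.3, -0.0, -0.1]
opening: 1.003
gripper_force: 0.0
t27.62 tcp [ 538.  -258.2  159.5] z [-0.004  0.002 -1.   ] y [-0.122  0.993  0.002] F [ 0.3 -0.  -0.1] op 1.003 g 0.0
shift [  6.7 500.9  50.5] rv [ 0.002 -0.004  0.007]
```

```bash
python3 drive.py '1 0.6 40 0 0 0 0.007;1 0.6 40 0 0 0 0;1 0.6 40 0 0 0 0;1 0.6 40 0 0 0 0;1 0.6 40 0 0 0 0;1 0.6 40 0 0 0 0;1 0.6 40 0 0 0 0;1 0.6 40 0 0 0 0;1 0.6 40 0 0 0 0;1 0.6 40 0 0 0 0;1 0.6 40 0 0 0 0;1 0 40 0 0 0 0'
python3 drive.py '1 0 20 20 0 0 0;1 0 0 30 0 0 0;1 0 0 0 0 0 0;1 0 0 0 0 0 0;1 0 0 0 0 0 0'
python3 - <<'E'
from h import *
im,m=grab("wrist"); blobs(im,m,30,800,225); cv2.imwrite("pics/w12.png",im[:,:,::-1])
go((470.1,238.3,2),y=(-.115,.993,0))
E
```

```text
t: 28.62
ee_pos: [478.3, 219.0, 159.9]
tool_rot: [0.171, -3.134, 0.002]
ft_force: [0.5, 0.3, 0.1]
opening: 0.997
gripper_force: 0.0
t: 29.03
ee_pos: [477.5, 236.8, 111.9]
tool_rot: [0.17, -3.135, 0.001]
ft_force: [-0.4, -0.3, 0.3]
opening: 0.997
gripper_force: 0.0
[519.1  67. ] 156.7 [ 19.1 131.3] [ 66. 236.]
[469.8 238.3] 6.6 [ 50.1 119.5] [287. 197.]
t29.08 tcp [478.6 237.  113.2] z [ 0.001  0.    -1.   ] y [-0.108  0.994 -0.   ] F [ 0.5 -0.9 -0.1] op 1.002 g 0.0
shift [  8.4   2.3 111.2] rv [-0.     0.001 -0.007]
```

```bash
python3 drive.py '1 8.5 2.3 30 0 0 -0.007;1 0 0 30 0 0 0;1 0 0 30 0 0 0;1 0 0 14 0 0 0;1 0 0 6 0 0 0;1 0 0 0 0 0 0;1 0 0 0 0 0 0'
python3 - <<'E'
from h import *
go((469.8,238.3,1.5),y=(-.115,.993,0))
E
```

```text
t: 29.67
ee_pos: [471.0, 239.0, 4.2]
tool_rot: [-0.181, 3.133, 0.001]
ft_force: [0.9, 0.2, 1.4]
opening: 1.002
gripper_force: 0.0
t29.67 tcp [471.  239.    4.2] z [ 0.003  0.001 -1.   ] y [-0.115  0.993  0.001] F [0.9 0.2 1.4] op 1.002 g 0.0
shift [ 1.2 -0.6  2.7] rv [ 0.001  0.003 -0.   ]
```

```bash
python3 drive.py '0 1.2 -0.6 2.5 0 0 0;0 0 0 0 0 0 0;0 0 0 0 0 0 0;0 0 0 0 0 0 0;0 0 0 0 0 0 0;0 0 0 0 0 0 0;0 0 0 0 0 0 0'
python3 drive.py '0 0 0 -10 0 0 0;0 0 0 -20 0 0 0;0 0 0 -30 0 0 0;0 0 0 -35 0 0 0;0 0 0 -35 0 0 0;0 0 0 -20 0 0 0;0 0 0 0 0 0 0;0 0 0 0 0 0 0'
python3 - <<'E'
from h import *
tilt()
o=np.array([537.9,-251.8]);u=np.array([-.1857,.9826])
t=o+34*u; go((*t,150)); print(t)
E
```

```text
t: 30.25
ee_pos: [469.4, 238.9, 1.5]
tool_rot: [-0.182, 3.133, 0.002]
ft_force: [0.3, 1.0, 5.7]
opening: 0.575
gripper_force: 66.5
t: 30.92
ee_pos: [468.3, 238.3, 149.9]
tool_rot: [-0.182, 3.136, 0.0]
ft_force: [0.4, -0.4, -5.2]
opening: 0.577
gripper_force: 65.4
t30.92 tcp [468.3 238.3 149.9] z [ 0.001  0.    -1.   ] y [-0.116  0.993  0.   ] F [ 0.4 -0.4 -5.2] op 0.577 g 65.4
[[215.0, 129.0, 35.8, -29.2], [225.0, 127.0, 31.4, -28.6], [235.0, 125.0, 26.9, -27.9], [245.0, 125.0, 23.0, -29.1], [255.0, 123.0, 18.3, -28.4], [265.0, 121.0, 13.4, -27.7], [275.0, 119.0, 8.4, -26.9], [285.0, 117.0, 3.2, -26.2], [295.0, 117.0, -0.9, -27.4], [305.0, 115.0, -6.4, -26.7], [315.0, 113.0, -12.1, -25.9], [325.0, 115.0, -14.7, -29.2], [335.0, 113.0, -20.5, -28.4]]
t30.97 tcp [467.  237.8 147.9] z [-0.003 -0.001 -1.   ] y [-0.116  0.993 -0.001] F [-0.2  0.1 -5.3] op 0.577 g 65.4
shift [ -11.3 -460.6   -1.7] rv [-0.001 -0.003 -0.   ]
[ 531.5862 -218.3916]
```

```bash
python3 drive.py '0 -1 -20 0 0 0 0;0 -1 -40 0 0 0 0;0 -1 -40 0 0 0 0;0 -1 -40 0 0 0 0;0 -1 -40 0 0 0 0;0 -1 -40 0 0 0 0;0 -1 -40 0 0 0 0;0 -1 -40 0 0 0 0;0 -1 -40 0 0 0 0;0 -1 -40 0 0 0 0;0 -1 -40 0 0 0 0;0 0 -35 0 0 0 0'
python3 drive.py '0 0 0 0 0 0 0.125;0 0 0 0 0 0 0.125;0 0 0 0 0 0 0.125;0 0 0 0 0 0 0.125;0 0 0 0 0 0 0.125;0 0 0 0 0 0 0.125;0 0 0 0 0 0 0.125;0 0 0 0 0 0 0.125;0 0 0 0 0 0 0.125;0 0 0 0 0 0 0.125;0 0 0 0 0 0 0.125;0 0 0 0 0 0 0.125'
python3 drive.py '0 0 0 0 0 0 0;0 0 0 0 0 0 0'
python3 - <<'E'
from h import *
o=np.array([537.9,-251.8]);u=np.array([-.1857,.9826])
t=o+36*u; go((*t,60),y=(.9826,.1857,0))
tilt()
E
```

```text
t: 31.97
ee_pos: [529.5, -214.0, 145.2]
tool_rot: [0.18, -3.13, -0.005]
ft_force: [0.2, -0.1, -3.5]
opening: 0.577
gripper_force: 65.2
t: 32.97
ee_pos: [529.3, -211.1, 145.0]
tool_rot: [-2.006, -2.407, 0.003]
ft_force: [-1.3, -0.9, -4.1]
opening: 0.571
gripper_force: 65.4
t: 33.13
ee_pos: [529.9, -211.4, 146.2]
tool_rot: [-1.997, -2.417, 0.002]
ft_force: [-0.1, -0.3, -4.0]
opening: 0.573
gripper_force: 65.4
t33.13 tcp [ 529.9 -211.4  146.2] z [-0.006  0.003 -1.   ] y [ 0.982  0.189 -0.005] F [-0.1 -0.3 -4. ] op 0.573 g 65.4
shift [-5.5  0.7 86.2] rv [-0.005 -0.004  0.003]
t33.13 tcp [ 529.9 -211.4  146.2] z [-0.006  0.003 -1.   ] y [ 0.982  0.189 -0.005] F [-0.1 -0.3 -4. ] op 0.573 g 65.4
[[215.0, 127.0, 33.5, -27.4], [225.0, 127.0, 29.7, -28.5], [235.0, 125.0, 25.2, -27.9], [245.0, 125.0, 21.4, -29.0], [255.0, 123.0, 16.7, -28.3], [265.0, 121.0, 11.8, -27.6], [275.0, 119.0, 6.7, -26.9], [285.0, 117.0, 1.5, -26.1], [295.0, 117.0, -2.6, -27.3], [305.0, 115.0, -8.0, -26.6], [315.0, 113.0, -13.7, -25.8], [325.0, 114.0, -17.1, -28.1], [335.0, 113.0, -22.2, -28.3]]
```

```bash
python3 drive.py '0 -3 0.7 0 0 0 0.003;0 0 0 25 0 0 0;0 0 0 25 0 0 0;0 0 0 25 0 0 0;0 0 0 15 0 0 0;0 0 0 0 0 0 0;0 0 0 0 0 0 0;0 0 0 0 0 0 0'
python3 - <<'E'
from h import *
go((537.9-.1857*38,-251.8+.9826*38,43.5),y=(.9826,.1857,0))
E
```

```text
t: 33.85
ee_pos: [533.8, -215.7, 61.0]
tool_rot: [2.006, 2.415, 0.001]
ft_force: [0.1, 1.2, -4.0]
opening: 0.574
gripper_force: 65.2
t33.85 tcp [ 533.8 -215.7   61. ] z [ 0.002 -0.001 -1.   ] y [0.983 0.183 0.001] F [ 0.1  1.2 -4. ] op 0.574 g 65.2
shift [ 1.8 -2.7 17.5] rv [ 0.001  0.001 -0.002]
```

```bash
python3 drive.py '0 1.5 -2.5 6 0 0 0;0 0 0 6 0 0 0;0 0 0 2 0 0 0;0 0 0 0 0 0 0;0 0 0 0 0 0 0'
python3 drive.py '0 0 0 2 0 0 0;0 0 0 1 0 0 0;0 0 0 0 0 0 0;0 0 0 0 0 0 0'
```

```text
t: 34.27
ee_pos: [530.1, -214.1, 45.7]
tool_rot: [-2.008, -2.416, 0.0]
ft_force: [-0.4, 0.2, -5.0]
opening: 0.578
gripper_force: 65.4
t: 34.6
ee_pos: [530.8, -214.4, 43.5]
tool_rot: [2.007, 2.415, 0.0]
ft_force: [-0.4, 0.2, -1.6]
opening: 0.573
gripper_force: 65.8
```

```bash
python3 drive.py '0 0 0 0.6 0 0 0;0 0 0 0 0 0 0;0 0 0 0 0 0 0'
python3 drive.py '0.8 0 0 0 0 0 0;0.8 0 0 0 0 0 0;0.8 0 0 0 0 0 0;0.8 0 0 0 0 0 0;0.8 0 0 -15 0 0 0;0.8 0 0 -30 0 0 0;0.8 0 0 -30 0 0 0;0.5 0 0 -30 0 0 0;0.5 30 0 0 0 0 0;0.35 30 0 0 0 0 0;0.35 30 0 0 0 0 0;0.35 0 0 0 0 0 0'
python3 - <<'E'
from h import *
im,m=grab("top"); blobs(im,m,72,300)
y=np.array([-.1857,.9826]); go((*(np.array([537.9,-251.8])+y*122),55),y=(.9826,.1857,0))
E
```

```text
t: 34.85
ee_pos: [530.8, -214.4, 43.5]
tool_rot: [2.007, 2.415, 0.0]
ft_force: [-2.6, 1.5, 4.1]
opening: 0.571
gripper_force: 66.4
t: 35.85
ee_pos: [512.9, -121.3, 147.5]
tool_rot: [-2.001, -2.419, -0.003]
ft_force: [-0.2, -0.2, 0.8]
opening: 0.351
gripper_force: 0.0
t35.90 tcp [ 513.5 -123.6  147.4] z [ 0.  0. -1.] y [0.982 0.186 0.   ] F [ 1.1 -0.3 -0.3] op 0.35 g 0.0
shift [-8.5  0.1 92.4] rv [ 0.    -0.     0.001]
```

```bash
python3 drive.py '0.35 -6 0 25 0 0 0;0.35 0 0 25 0 0 0;0.35 0 0 25 0 0 0;0.35 0 0 18 0 0 0;0.35 0 0 0 0 0 0;0.35 0 0 0 0 0 0;0.35 -4 0 0 0 0 0;0.35 -4 0 0 0 0 0;0.35 -4 0 0 0 0 0'
python3 - <<'E'
from h import *
go((537.9-.1857*102,-251.8+.9826*102,52),y=(.9826,.1857,0))
E
```

```text
t: 36.65
ee_pos: [518.8, -144.7, 56.3]
tool_rot: [2.006, 2.413, 0.001]
ft_force: [-0.0, -0.3, 0.7]
opening: 0.35
gripper_force: 0.0
t36.65 tcp [ 518.8 -144.7   56.3] z [ 0.004 -0.002 -1.   ] y [0.983 0.183 0.003] F [-0.  -0.3  0.7] op 0.35 g 0.0
shift [-6.8 -1.1  4.3] rv [ 0.003  0.002 -0.003]
```

```bash
python3 drive.py '0.35 -2 -1 3 0 0 -0.003;0.35 -2 0 0 0 0 0;0.35 -2 0 0 0 0 0;0.35 -1 0 0 0 0 0;0.35 0 0 0 0 0 0'
python3 drive.py '0.35 -2 0 0 0 0 0;0.35 -1 0 0 0 0 0;0.35 0 0 0 0 0 0'
python3 drive.py '0.35 -2 0 0 0 0 0;0.35 -1 0 0 0 0 0;0.35 0 0 0 0 0 0'
```

```text
t: 37.07
ee_pos: [517.6, -150.4, 51.5]
tool_rot: [2.004, 2.419, 0.001]
ft_force: [0.1, 3.9, 2.4]
opening: 0.349
gripper_force: 1.5
t: 37.32
ee_pos: [517.7, -151.7, 51.3]
tool_rot: [-2.002, -2.418, -0.004]
ft_force: [-0.8, 7.4, 4.9]
opening: 0.348
gripper_force: 3.6
t: 37.57
ee_pos: [517.7, -151.7, 51.3]
tool_rot: [-1.997, -2.416, -0.011]
ft_force: [-2.6, 13.6, 7.8]
opening: 0.35
gripper_force: 6.9
```

```bash
python3 drive.py '0.35 5 0 0 0 0 0;0.35 10 0 0 0 0 0;0.35 10 0 0 0 0 0;0.35 0 0 -35 0 0 0;0.35 0 0 -35 0 0 0;0.35 0 0 -35 0 0 0;0.35 0 0 -35 0 0 0;0.35 -20 0 0 0 0 0;0.35 -35 0 0 0 0 0;0.35 -35 0 0 0 0 0;0.35 -20 0 0 0 0 0;0.35 0 0 0 0 0 0'
python3 drive.py '0.35 0 0 -30 0 0 0;0.35 0 0 0 0 0 0;0.35 0 0 0 0 0 0'
python3 - <<'E'
from h import *
o=np.array([537.9,-251.8]);u=np.array([-.1857,.9826]);x=np.array([.9826,.1857])
im,m=grab("wrist"); st(); cv2.imwrite("pics/w13.png",im[:,:,::-1])
for b in blobs(im,m,72,800,225)[1]: print(((b[0]-o)@x).round(1),((b[0]-o)@u).round(1))
t,mt=grab("top"); blobs(t,mt,72,300)
E
```

```text
t: 38.57
ee_pos: [534.4, -244.1, 190.2]
tool_rot: [2.009, 2.414, -0.004]
ft_force: [1.1, 0.2, 0.0]
opening: 0.345
gripper_force: 0.0
t: 38.82
ee_pos: [535.1, -240.1, 223.1]
tool_rot: [2.002, 2.416, 0.0]
ft_force: [0.5, 0.5, -0.2]
opening: 0.35
gripper_force: 0.0
t38.87 tcp [ 534.8 -239.7  222.1] z [ 0.002 -0.001 -1.   ] y [0.982 0.186 0.001] F [-0.1  0.1 -0.8] op 0.35 g 0.0
[ 536.5 -251.8] 100.6 [ 50.3 179.3] [282. 191.]
-1.4 0.3
```

View pics/w13.png

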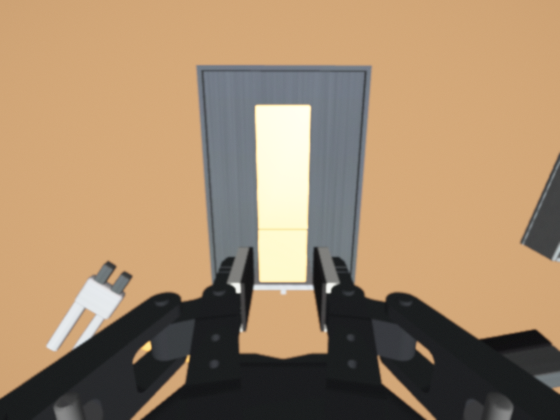

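The last picture shows the second course as one straight strip, from the far end at row 105 to the cheek at row 283. It measures 50.3 x 179.3 mm, so the bricks are butted tight. Their joint is a hairline at row 229, away from the joint below, and the gripper is clear.

```bash
python3 -c "
from workcell import manip, telemetry, grab_frame, camera_model, sign_off
print(sign_off())"
```

```text
the job is handed in; nothing more can be done
None
```

The second course is laid and handed in: the half brick is tight against the cheek, the whole brick is butted to it, and both measure within about 1.5 mm of flush. The half brick caught the cheek and tilted about 30° on the first try, so I levelled it on the wall before releasing it. The sign-off gave no verdict.

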